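# Trim a tuning unit to its marker and close its cover

## Task

Turn the bar knob in the open well of the tuning unit, in small turns, until the dial pointer is exactly in line with the tip of the wedge-shaped marker. Then push the unit's hinged cover over and press it down until it clicks fully shut on its catch, with the pointer still on the marker. Leave the other things on the bench where they are.

Things in the scene. Friction and masses are not known exactly. Their poses are not given: they have to be found in the camera images.
- case: Tuning unit: grey case fixed on a blue mat, 270 along its x (-130 to 140), 220 wide (y), 85 high; origin on the underside, x away from the robot, y left, z up. Its near part is an open well, 170 by 200 inside, centre (-35, 0), floor at z 35, rim at z 85. The dial (frame top z 97) covers x 57 to 135. An aluminium cover hinges on the left rim of the well.
- knob (a joint): Turning angle of the knob in rad, 0 to 3.7, growing clockwise seen from above. It stays where it is left (about 0.06 N m of friction). One rad clockwise moves the pointer 25 mm to the right (-y of the case).
- knob_bar (a point): Point on the knob's upright axis, level with the bar's top: case (-35, 0, 77). The knob is a black disc, radius 42, with a straight black grip bar across its middle, 84 long, 14 wide, from z 49 (disc top) to z 77. The point's x axis runs along the bar and turns with it.
- pointer (a joint): Travel of the dial pointer in m, geared to the knob (0.025 x knob angle), growing towards -y of the case.
- pointer_tip (a point): Tip of the dial pointer: a black blade 36 long under the dial's clear window, pointing away from the robot (+x of the case) and sliding along the case's y; the tip is 2.5 wide, at case x 97, z 89. It can be moved only through the knob.
- marker_tip (a point): Tip of the marker: a black wedge 26 long under the same window at the far side of the dial, its sharp end towards the pointer's tip, at case x 102. It stands still, at a different place along the dial each time. The point's axes are those of the case. In line means the same case y as the pointer tip.
- cover (a joint): Opening angle of the cover in rad: 0 fully shut, about 1.57 upright, 2.05 leaning outwards at its stop. The hinge is stiff: the cover stays wherever it is left. From about 0.08 rad down a spring ball catch resists (4 to 8 N at the free edge), then snaps it to 0.
- cover_hinge (a point): Middle of the cover's hinge line, at case (-38, 105, 86); the line runs along the case's x. The point turns with the cover: its -y points along the panel to the free edge, its z is the normal of the panel's outer face (up when shut).
- cover_edge (a point): Middle of the cover's free edge on its outer (upper when shut) face, 225 from the hinge line. The cover is an aluminium panel 174 (case x) by 222, 4 thick; shut, it lies over the well and overhangs the case's right side by 10. The catch tongue is under it, 195 from the hinge line.
- can: Bystander: white spray can, 60 across, 170 high, origin under its centre.
- cap: Bystander: black round cap, 52 across, 45 high, open end up, origin under its centre.
- shell: Bystander: flat silver phone shell, 75 by 150 by 11, origin under its centre.
- driver: Bystander: screwdriver, 190 long, lying on the mat.
- pliers: Bystander: pliers with red handles, about 150 long, lying on the mat.
- board: Bystander: green circuit board, 80 by 100, 20 high, origin under its centre.
- chassis: Bystander: black plastic chassis, 100 by 160, one wall 110 high, origin under its centre.

How it is judged (in metres and radians):
On the way, in this order (a step that is already met when the one before it is completed fails the run):
1. with the cover still open, the pointer tip is brought within 2.5 mm of the marker tip along the dial and stays there (y of pointer_tip in the frame of marker_tip between -0.0025 and 0.0025 m and value of joint cover above 0.8 rad and velocity of joint knob between -0.05 and 0.05 rad/s), for 0.3 s.
2. the cover is snapped shut on its catch (under 0.02 rad) (value of joint cover below 0.02 rad), for 0.2 s.
At the end, for the whole second after the job is handed in: The pointer tip is within 2.5 mm of the marker tip along the dial, and the cover is shut on its catch (under 0.02 rad) and at rest (y of pointer_tip in the frame of marker_tip between -0.0025 and 0.0025 m and value of joint cover below 0.02 rad and velocity of joint cover between -0.05 and 0.05 rad/s); the robot touches nothing.
It fails at once if a bystander is moved by more than 40 mm (distance of any of can, cap, shell, driver, pliers, board, chassis from where it was at the start of the episode above 0.04 m).
It also fails if it takes over 67 s, if anything falls off the work surface, if the arm or the gripper's body presses on something with over 40 N, if the wrist force passes 120 N, or if a joint passes its speed limit or range.

## Robot

A 6-joint arm with a two-finger parallel gripper is mounted at the origin on the work surface. World frame = base frame: x ahead of the robot, y to its left, z up, the work surface at z = 0. Lengths are in m, angles in degrees, forces in N, time in s.
With the tool pointing down it reaches from about 0.275 to 0.725 m from the base axis. Payload 5.6 kg.
Tool frame: the origin (TCP) lies midway between the tips of the shut fingers; the grasp point (between the pads) lies 19 mm behind it; z points along the fingers, y is the line along which they close (so a half turn about z gives the same grasp; the last joint's range is limited). The gripper opens to 85 mm and grips with 20 to 120 N. Pads are 22 mm wide; open, the fingers measure 114 mm over their backs; the gripper's body (76 mm by 85 mm) begins 54 mm behind the grasp point. The pads swing forward as they close: fully open they stand 13 mm farther back than shut.
Start: joints at [-53.766, 14.616, 6.199, 0, -81.583, -16.306], TCP at [0.187, -0.517, 0.231] pointing down, gripper open.
Joint ranges: [-168.99, 168.99], [-69.2, 112.95], [-62.41, 85.93], [-164.36, 98.24], [-168.68, -3.75], [-174.98, 174.98]. Speed limits (degrees/s): [147.25, 147.25, 180, 180, 180, 180].

## Interface

Orientations are given as a 3x3 rotation matrix whose columns are the frame's x, y, z axes.
In Python, from bench import ctrl gives the robot as it stands.
- The arm moves only by the tool apply_moves, never from a script. Its argument "deltas" is a list of rows, each a list of 3 entries, a list of its own where there are three numbers: the shift along the tool's x, y, z in m, then the turn, a rotation vector about the tool's x, y, z in rad, then the opening, from 0 (shut) to 1 (fully open). A call has 1 to 12 rows; each row shifts and turns the commanded pose from where the row before left it, along the tool's axes as they then stand; what a row does not reach is not made up. A row lasts 1/12 s, in which the tool goes at most 41.7 mm and 7.16 degrees, less where a joint would pass 70% of its speed; a pose out of reach is approached as far as the arm can. A call is refused whole if a number of a shift passes 0.0417 or a number of a turn 0.125, either way. A call with a gripper value outside its range is refused whole. The fingers move at their own pace and stop on an object; "squeeze" is the grip in N (left out, the last holds). Time passes only in rows, so rows that do not move let the fingers close. It gives the time, the measured TCP pose, the force, the opening and the grip force at its end, in the units of the state.
- ctrl.state(): the state, without advancing time (a new reading comes with each control period).
- ctrl.get_image(name): name is "scene" or "side" or "wrist"; returns (picture, depth): 384x512x3 uint8, red, green, blue; 384x512 float32, m along the optical axis (not along the pixel's ray), 0 where there is no reading.
- ctrl.get_calibration(name): a dict with "camera_matrix" (3x3 intrinsics, pixels), "R" (3x3) and "t" (3): a world point X has camera coordinates R X + t. Camera axes: x right, y down, z forward; pixel columns grow to the right and rows downward; lengths in m; the calibration is good to about 2 mm. A picture is of the moment at which its call begins: read the wrist's pose just before it. get_calibration takes no time and is no camera call; for the wrist camera it gives the pose at the moment of the call.
- ctrl.job_done(): hands the job in; it is judged then, once.
The state is a dict: "clock": time; "joint_positions": joint angles; "qvel": joint speeds; "joint_torque": joint torques, N m; "tcp_pos": TCP position; "orientation": TCP orientation; "contact_force": force on the tool from outside, world axes, zero at the start; "wrist_torque": the same for the moment, N m; "opening": finger opening in m; "gripper_force": force on a finger pad.
Only numpy, scipy, OpenCV 4.12 (cv2) and the standard library are available. Lean on these libraries where they do the work, as an engineer would, in place of code of your own. Each camera call takes 0.05 s, during which the arm holds its last target. There are 200 camera calls.

## Working session

There is one attempt and no reset: what is moved stays moved. The work goes in short steps, Python scripts to look and compute and a tool call to move; the robot and the scene stay as the last step left them, time stands still between calls to the robot, and variables do not carry over. Pictures are saved under pics/ and viewed, at most 10 in all, crops included, and the job is handed in when it is done.

Besides the shell and the picture viewer there is one more tool, called after "Request:" in YAML: its name, and indented under it one key for each argument. apply_moves: Moves the arm, as the interface text tells. Its arguments: {"type":"object","properties":{"deltas":{"type":"array"},"squeeze":{"type":"number"}},"required":["deltas"]}

```bash
mkdir -p pics; python3 - <<'E'
from bench import ctrl
import cv2,numpy as np
for n in ["scene","side"]:
    p,d=ctrl.get_image(n); cv2.imwrite(f"pics/{n}0.png",cv2.resize(p[:,:,::-1],(800,600)))
    np.save(f"{n}_d.npy",d); c=ctrl.get_calibration(n); print(n,c)
print(ctrl.state())
E
```

```text
scene {'camera_matrix': array([[361.50188989,   0.        , 252.45975479],
       [  0.        , 361.50188989, 194.47704281],
       [  0.        ,   0.        ,   1.        ]]), 'R': array([[-0.63510179,  0.77239357, -0.00734032],
       [ 0.43302588,  0.34815482, -0.83143058],
       [-0.63963607, -0.5312216 , -0.55558016]]), 't': array([ 0.36659381, -0.18844082,  1.41159034])}
side {'camera_matrix': array([[428.82267316,   0.        , 252.99934682],
       [  0.        , 428.82267316, 195.3315226 ],
       [  0.        ,   0.        ,   1.        ]]), 'R': array([[-0.80862937, -0.5881484 ,  0.01414232],
       [-0.46291599,  0.62124757, -0.63226596],
       [ 0.36308033, -0.51781553, -0.77462233]]), 't': array([0.44680782, 0.31820661, 1.04188442])}
{'clock': 0.1, 'joint_positions': array([-5.37646905e+01,  1.46506700e+01,  6.13774169e+00, -2.13726095e-02,
       -8.15823166e+01, -1.63072829e+01]), 'qvel': array([ 0.00833738, -0.05757429,  0.14044611,  0.11174954,  0.02116237,
        0.02287436]), 'joint_torque': array([-3.86912841e-03, -3.87604988e+01,  2.38471359e+01,  5.37792653e+00,
       -3.85458930e-03,  4.69982965e-06]), 'tcp_pos': array([ 0.18735942, -0.51664404,  0.230482  ]), 'orientation': array([[-9.40140192e-01, -3.40787251e-01, -6.84968618e-04],
       [-3.40787920e-01,  9.40138906e-01,  1.55894522e-03],
       [ 1.12696990e-04,  1.69905609e-03, -9.99998550e-01]]), 'contact_force': array([-0.13607778,  0.61117156,  0.44470985]), 'wrist_torque': array([-0.00126901,  0.0094723 , -0.01538684]), 'gripper_force': 0.0, 'opening': 0.08541015910213909}
```

View pics/scene0.png

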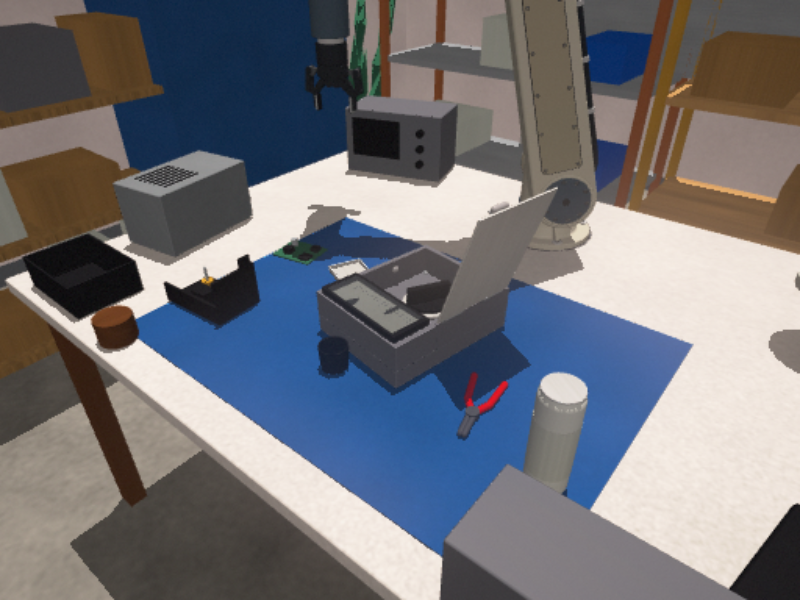

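View pics/side0.png

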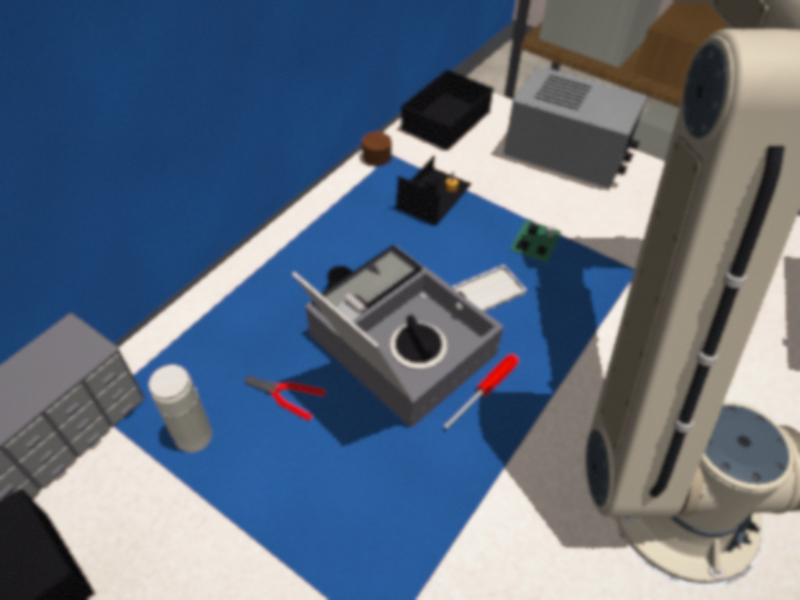

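The side view shows the near-right top corner at (500,325), the far-right corner at (393,247), and the knob disc around (418,340). The cover leans outwards on the left. I'll compute the positions.

```bash
cat > h.py <<'E'
from bench import ctrl
import numpy as np, cv2
def ray(c,u,v,z):
    K,R,t=c["camera_matrix"],c["R"],c["t"]
    o=-R.T@t; d=R.T@np.linalg.solve(K,[u,v,1.]); return o+d*(z-o[2])/d[2]
def dep(c,u,v,d):
    K,R,t=c["camera_matrix"],c["R"],c["t"]
    return R.T@(np.linalg.solve(K,[u,v,1.])*d[int(round(v)),int(round(u))]-t)
def proj(c,X):
    p=c["camera_matrix"]@(c["R"]@np.asarray(X)+c["t"]); return p[:2]/p[2]
E
python3 - <<'E'
from h import *
np.set_printoptions(precision=4,suppress=True)
c=ctrl.get_calibration("side");d=np.load("side_d.npy")
for n,u,v in [("NR",500,325),("FR",393,247),("NL",410,396),("knobdisc",418,343),("mat",330,430),("rimR",455,293),("coverA",294,274),("coverB",378,348),("cov",340,340),("mat2",480,420),("driverhandle",515,358),("drivertip",447,427),("can",168,375),("plier",320,393),("pl2",308,417)]:
    u*=.64;v*=.64; print(n,dep(c,u,v,d),ray(c,u,v,.085))
c=ctrl.get_calibration("scene");d=np.load("scene_d.npy")
for n,u,v in [("edgeA",553,190),("edgeB",492,208),("FL",400,345),("FR",320,292),("edgelow",505,292),("can",563,380),("dialframeFL",392,338),("dialFR",328,282)]:
    u*=.64;v*=.64; print(n,dep(c,u,v,d),ray(c,u,v,.085))
E
```

```text
NR [ 0.3875 -0.0771  0.09  ] [ 0.3889 -0.0808  0.085 ]
FR [ 0.6393 -0.1096  0.0997] [ 0.6477 -0.1212  0.085 ]
NL [0.4259 0.1376 0.1025] [0.4317 0.1285 0.085 ]
knobdisc [0.4853 0.0282 0.0734] [0.4809 0.0354 0.085 ]
mat [0.5275 0.2196 0.0039] [0.4952 0.2509 0.085 ]
rimR [ 0.4904 -0.0945  0.086 ] [ 0.4908 -0.0953  0.085 ]
coverA [0.6063 0.1748 0.3003] [0.7523 0.0429 0.085 ]
coverB [0.4394 0.2009 0.2909] [0.5289 0.084  0.085 ]
cov [0.5935 0.1058 0.079 ] [0.5905 0.1091 0.085 ]
mat2 [0.3366 0.0528 0.001 ] [0.3193 0.0992 0.085 ]
driverhandle [ 0.3473 -0.0789  0.023 ] [ 0.3335 -0.0357  0.085 ]
drivertip [0.3707 0.1047 0.0156] [0.3538 0.1399 0.085 ]
can [0.7082 0.3559 0.1728] [0.7695 0.3295 0.085 ]
plier [0.5835 0.178  0.0122] [0.5501 0.2094 0.085 ]
pl2 [0.5701 0.2252 0.0104] [0.537  0.2537 0.085 ]
edgeA [0.4483 0.2056 0.2989] [-0.0481 -0.0054  0.085 ]
edgeB [0.535  0.1534 0.2855] [ 0.1382 -0.067   0.085 ]
FL [0.6747 0.0922 0.086 ] [0.6737 0.0914 0.085 ]
FR [ 0.6472 -0.1139  0.0882] [ 0.6438 -0.1177  0.085 ]
edgelow [0.4307 0.1381 0.0812] [0.4361 0.1408 0.085 ]
can [0.6927 0.3595 0.1743] [0.5899 0.3257 0.085 ]
dialframeFL [0.6803 0.0807 0.0975] [0.6676 0.0701 0.085 ]
dialFR [ 0.5145 -0.2357 -0.0011] [ 0.6103 -0.1309  0.085 ]
```

```bash
cat >> h.py <<'E'
def plan(target, yaw=None, step=0.04, pos=None, O=None):
    """rows needed: tool-frame shift to target and the turn about tool z so that tool x heads at yaw (deg)"""
    s=ctrl.state(); O=s["orientation"] ; v=O.T@(np.array(target)-s["tcp_pos"])
    a=np.degrees(np.arctan2(O[1,0],O[0,0])); t=None if yaw is None else -((yaw-a+180)%360-180)
    print("tcp",s["tcp_pos"].round(4),"F",s["contact_force"].round(1),"open",round(s["opening"],4),"t",round(s["clock"],2),"tool x heading",round(a,2),"J6",s["joint_positions"][5].round(1))
    print("tool shift",v.round(4),"turn z rad",None if t is None else round(np.radians(t),4))
E
python3 - <<'E'
from h import *
np.set_printoptions(precision=4,suppress=True)
c=ctrl.get_calibration("wrist");s=ctrl.state();O=s["orientation"]
print("cam in tool",O.T@(-c["R"].T@c["t"]-s["tcp_pos"]));print(c["R"]@O,c["camera_matrix"])
plan([0.50,0.013,0.33],-9+180)
E
```

```text
cam in tool [ 0.0658  0.0001 -0.1435]
[[-0.0006  1.     -0.0001]
 [-0.9654 -0.0006 -0.2608]
 [-0.2608 -0.0001  0.9654]] [[333.8594   0.     256.3043]
 [  0.     333.8594 191.3498]
 [  0.       0.       1.    ]]
tcp [ 0.1874 -0.5166  0.2305] F [-0.1  0.6  0.4] open 0.0854 t 0.1 tool x heading -160.08 J6 -16.3
tool shift [-0.4744  0.3916 -0.0989] turn z rad 0.5048
```

Request:
apply_moves:
  deltas:
    - [[-0.03, 0.0245, -0.0165], [0, 0, 0], 1]
    - [[-0.03, 0.0245, -0.0165], [0, 0, 0], 1]
    - [[-0.03, 0.0245, -0.0165], [0, 0, 0], 1]
    - [[-0.03, 0.0245, -0.0165], [0, 0, 0], 1]
    - [[-0.03, 0.0245, -0.0165], [0, 0, 0], 1]
    - [[-0.03, 0.0245, -0.0165], [0, 0, 0], 1]
    - [[-0.03, 0.0245, 0], [0, 0, 0], 1]
    - [[-0.03, 0.0245, 0], [0, 0, 0], 1]
    - [[-0.03, 0.0245, 0], [0, 0, 0], 1]
    - [[-0.03, 0.0245, 0], [0, 0, 0], 1]
    - [[-0.03, 0.0245, 0], [0, 0, 0], 1]
    - [[-0.03, 0.0245, 0], [0, 0, 0], 1]

```text
clock: 1.1
tcp_pos: [0.4248, -0.118, 0.3292]
orientation: [[-0.94, -0.341, -0.0], [-0.341, 0.94, 0.0], [0.0, 0.0, -1.0]]
contact_force: [0.9, -0.5, -0.2]
opening: 0.0857
gripper_force: 0.0
```

Request:
apply_moves:
  deltas:
    - [[-0.03, 0.0245, 0], [0, 0, 0], 1]
    - [[-0.03, 0.0245, 0], [0, 0, 0], 1]
    - [[-0.03, 0.0245, 0], [0, 0, 0], 1]
    - [[-0.024, 0.0245, 0], [0, 0, 0], 1]
    - [[0, 0, 0], [0, 0, 0.1], 1]
    - [[0, 0, 0], [0, 0, 0.1], 1]
    - [[0, 0, 0], [0, 0, 0.1], 1]
    - [[0, 0, 0], [0, 0, 0.1], 1]
    - [[0, 0, 0], [0, 0, 0.1], 1]
    - [[0, 0, 0], [0, 0, 0], 1]
    - [[0, 0, 0], [0, 0, 0], 1]

```text
clock: 2.02
tcp_pos: [0.4981, 0.011, 0.3289]
orientation: [[-0.989, 0.149, -0.001], [0.149, 0.989, -0.0], [0.001, -0.0, -1.0]]
contact_force: [0.0, -0.3, 0.1]
opening: 0.0855
gripper_force: 0.0
```

```bash
python3 - <<'E'
from h import *
plan([0.50,0.013,0.33],171)
c=ctrl.get_calibration("wrist");p,d=ctrl.get_image("wrist"); cv2.imwrite("pics/w1.png",cv2.resize(p[:,:,::-1],(800,600),interpolation=cv2.INTER_CUBIC))
np.savez("w1.npz",d=d,p=p,**c)
E
```

```text
tcp [0.4981 0.011  0.3289] F [ 0.  -0.3  0.1] open 0.0855 t 2.02 tool x heading 171.45 J6 -117.9
tool shift [-0.0016  0.0022 -0.0011] turn z rad 0.0079
```

View pics/w1.png

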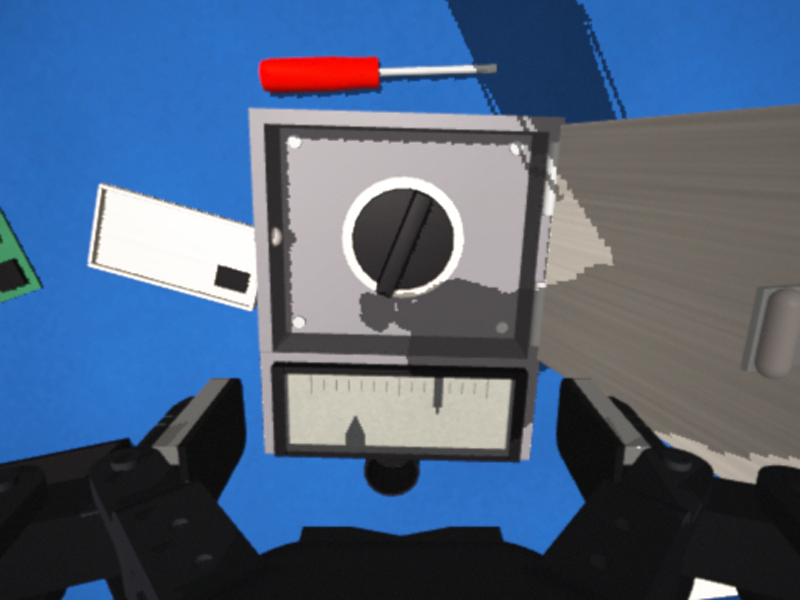

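The wrist view shows the pointer tip at (437,412) and the marker tip at (355,416), which is towards case right. The bar runs from (423,193) to (385,294), and the well corners are visible. I'll measure all of these.

```bash
python3 - <<'E'
from h import *
np.set_printoptions(precision=4,suppress=True)
c=np.load("w1.npz"); s=.64
R=lambda u,v,z:ray(c,u*s,v*s,z)
NR=R(249,109,.085);NL=R(565,118,.085);FL=R(528,460,.085);FR=R(266,455,.085)
print("corners",NR,NL,FL,FR)
A=np.array([[-130,-110],[-130,110],[140,-110]])/1000;B=np.array([NR,NL,FR])[:,:2]
a0=A-A.mean(0);b0=B-B.mean(0);y=np.arctan2((a0[:,0]*b0[:,1]-a0[:,1]*b0[:,0]).sum(),(a0*b0).sum())
Rc=np.array([[np.cos(y),-np.sin(y)],[np.sin(y),np.cos(y)]]);o=B.mean(0)-Rc@A.mean(0)
print("yaw",np.degrees(y),"org",o,"res",B-(A@Rc.T+o),"knob by fit",o+Rc@[-.035,0])
cs=lambda p:Rc.T@(p[:2]-o)
print("disc rim centre",R(403,237,.04),"case",cs(R(403,237,.04)))
a,b=R(424,192,.077),R(385,295,.077);print("bar",a,b,cs(a),cs(b),"mid case",cs((a+b)/2),np.degrees(np.arctan2(*(a-b)[1::-1])),np.linalg.norm(a-b))
P,M=R(437,412,.089),R(355,416,.089);print("ptr",cs(P),"mark",cs(M))
p=c["p"][220:300,165:345];cv2.imwrite("pics/w1dial.png",cv2.resize(p[:,:,::-1],None,fx=4.4,fy=4.4,interpolation=cv2.INTER_CUBIC))
print(ctrl.state()["joint_positions"])
E
```

```text
corners [ 0.3841 -0.0791  0.085 ] [0.4232 0.1394 0.085 ] [0.6906 0.0902 0.085 ] [ 0.6532 -0.1262  0.085 ]
yaw -9.967551183671322 org [0.5326 0.0072] res [[-0.0013 -0.0005]
 [-0.0004  0.0013]
 [ 0.0018 -0.0008]] knob by fit [0.4981 0.0133]
disc rim centre [0.4958 0.0135 0.04  ] case [-0.0373 -0.0002]
bar [0.4595 0.0346 0.077 ] [ 0.5334 -0.0066  0.077 ] [-0.0767  0.0143] [ 0.0032 -0.0134] mid case [-0.0367  0.0004] 150.90729607140537 0.08456902485843082
ptr [0.0968 0.0305] mark [ 0.102  -0.0358]
[  19.3089    8.1815   12.1204   -0.0069  -93.9723 -117.8493]
```

Result: 66 mm of travel, which is 2.65 rad clockwise. A grip at tool heading -29° leaves enough J6 range for the whole turn. I'll turn there while still above the unit.

Request:
apply_moves:
  deltas:
    - [[0, 0, 0], [0, 0, -0.12], 1]
    - [[0, 0, 0], [0, 0, -0.12], 1]
    - [[0, 0, 0], [0, 0, -0.12], 1]
    - [[0, 0, 0], [0, 0, -0.12], 1]
    - [[0, 0, 0], [0, 0, -0.12], 1]
    - [[0, 0, 0], [0, 0, -0.12], 1]
    - [[0, 0, 0], [0, 0, -0.12], 1]
    - [[0, 0, 0], [0, 0, -0.12], 1]
    - [[0, 0, 0], [0, 0, -0.12], 1]
    - [[0, 0, 0], [0, 0, -0.12], 1]
    - [[0, 0, 0], [0, 0, -0.12], 1]
    - [[0, 0, 0], [0, 0, -0.12], 1]

```text
clock: 3.07
tcp_pos: [0.4982, 0.0109, 0.3292]
orientation: [[-0.271, -0.963, -0.0], [-0.963, 0.271, 0.0], [0.0, 0.0, -1.0]]
contact_force: [-0.4, 0.3, 0.6]
opening: 0.0854
gripper_force: 0.0
```

Request:
apply_moves:
  deltas:
    - [[0, 0, 0], [0, 0, -0.12], 1]
    - [[0, 0, 0], [0, 0, -0.12], 1]
    - [[0, 0, 0], [0, 0, -0.12], 1]
    - [[0, 0, 0], [0, 0, -0.12], 1]
    - [[0, 0, 0], [0, 0, -0.12], 1]
    - [[0, 0, 0], [0, 0, -0.12], 1]
    - [[0, 0, 0], [0, 0, -0.12], 1]
    - [[0, 0, 0], [0, 0, -0.12], 1]
    - [[0, 0, 0], [0, 0, -0.12], 1]
    - [[0, 0, 0], [0, 0, -0.12], 1]
    - [[0, 0, 0], [0, 0, -0.12], 1]
    - [[0, 0, 0], [0, 0, 0], 1]

```text
clock: 4.07
tcp_pos: [0.4982, 0.0109, 0.3292]
orientation: [[0.864, -0.503, -0.0], [-0.503, -0.864, 0.0], [-0.0, 0.0, -1.0]]
contact_force: [-0.0, 0.4, 0.3]
opening: 0.0855
gripper_force: 0.0
```

```bash
python3 - <<'E'
from h import *
plan([0.4968,0.0137,0.057],-29.1)
E
```

```text
tcp [0.4982 0.0109 0.3292] F [-0.   0.4  0.3] open 0.0855 t 4.07 tool x heading -30.21 J6 40.5
tool shift [-0.0025 -0.0017  0.2722] turn z rad -0.0194
```

Request:
apply_moves:
  deltas:
    - [[-0.0025, -0.0017, 0.035], [0, 0, -0.02], 1]
    - [[0, 0, 0.035], [0, 0, 0], 1]
    - [[0, 0, 0.035], [0, 0, 0], 1]
    - [[0, 0, 0.035], [0, 0, 0], 1]
    - [[0, 0, 0.035], [0, 0, 0], 1]
    - [[0, 0, 0.03], [0, 0, 0], 1]
    - [[0, 0, 0.025], [0, 0, 0], 1]
    - [[0, 0, 0.015], [0, 0, 0], 1]
    - [[0, 0, 0.015], [0, 0, 0], 1]
    - [[0, 0, 0.012], [0, 0, 0], 1]
    - [[0, 0, 0], [0, 0, 0], 1]

```text
clock: 4.98
tcp_pos: [0.4951, 0.0133, 0.0548]
orientation: [[0.87, -0.494, -0.005], [-0.494, -0.87, -0.001], [-0.004, 0.003, -1.0]]
contact_force: [-0.8, -0.4, -0.4]
opening: 0.085
gripper_force: 0.0
```

Request:
apply_moves:
  deltas:
    - [[0, 0, 0], [0, 0, 0], 0]
    - [[0, 0, 0], [0, 0, 0], 0]
    - [[0, 0, 0], [0, 0, 0], 0]
    - [[0, 0, 0], [0, 0, 0], 0]
    - [[0, 0, 0], [0, 0, 0], 0]
    - [[0, 0, 0], [0, 0, 0], 0]
    - [[0, 0, 0], [0, 0, 0], 0]
    - [[0, 0, 0], [0, 0, 0], 0]
    - [[0, 0, 0], [0, 0, 0], 0]
    - [[0, 0, 0], [0, 0, 0], 0]
  squeeze: 40

```text
clock: 5.82
tcp_pos: [0.4967, 0.0127, 0.0579]
orientation: [[0.871, -0.491, -0.0], [-0.491, -0.871, -0.002], [0.0, 0.002, -1.0]]
contact_force: [-2.3, -3.8, 5.5]
opening: 0.0134
gripper_force: 42.0
```

Request:
apply_moves:
  deltas:
    - [[0, 0, 0], [0, 0, 0.1], 0]
    - [[0, 0, 0], [0, 0, 0.1], 0]
    - [[0, 0, 0], [0, 0, 0.1], 0]
    - [[0, 0, 0], [0, 0, 0.1], 0]
    - [[0, 0, 0], [0, 0, 0.1], 0]
    - [[0, 0, 0], [0, 0, 0.1], 0]
    - [[0, 0, 0], [0, 0, 0.1], 0]
    - [[0, 0, 0], [0, 0, 0.1], 0]
    - [[0, 0, 0], [0, 0, 0.1], 0]
    - [[0, 0, 0], [0, 0, 0.1], 0]
    - [[0, 0, 0], [0, 0, 0], 0]

```text
clock: 6.73
tcp_pos: [0.4965, 0.0125, 0.0579]
orientation: [[0.052, -0.999, -0.001], [-0.999, -0.052, -0.002], [0.002, 0.001, -1.0]]
contact_force: [-3.6, -4.6, 6.4]
opening: 0.0135
gripper_force: 42.1
```

```bash
python3 - <<'E'
from h import *
plan([0.4968,0.0137,0.057],-29.1)
E
```

```text
tcp [0.4965 0.0125 0.0579] F [-3.6 -4.6  6.4] open 0.0135 t 6.73 tool x heading -87.03 J6 -16.7
tool shift [-0.0011 -0.0004  0.0009] turn z rad -1.0111
```

Request:
apply_moves:
  deltas:
    - [[0, 0, 0], [0, 0, 0.1], 0]
    - [[0, 0, 0], [0, 0, 0.1], 0]
    - [[0, 0, 0], [0, 0, 0.1], 0]
    - [[0, 0, 0], [0, 0, 0.1], 0]
    - [[0, 0, 0], [0, 0, 0.1], 0]
    - [[0, 0, 0], [0, 0, 0.1], 0]
    - [[0, 0, 0], [0, 0, 0.1], 0]
    - [[0, 0, 0], [0, 0, 0.1], 0]
    - [[0, 0, 0], [0, 0, 0.1], 0]
    - [[0, 0, 0], [0, 0, 0.1], 0]
    - [[0, 0, 0], [0, 0, 0.1], 0]
    - [[0, 0, 0], [0, 0, 0.1], 0]

```text
clock: 7.73
tcp_pos: [0.4962, 0.0127, 0.0579]
orientation: [[-0.912, -0.411, -0.001], [-0.411, 0.912, -0.002], [0.002, -0.001, -1.0]]
contact_force: [-5.0, -3.5, 7.4]
opening: 0.0134
gripper_force: 42.2
```

Request:
apply_moves:
  deltas:
    - [[0, 0, 0], [0, 0, 0.1], 0]
    - [[0, 0, 0], [0, 0, 0.1], 0]
    - [[0, 0, 0], [0, 0, 0.1], 0]
    - [[0, 0, 0], [0, 0, 0.1], 0]
    - [[0, 0, 0], [0, 0, 0], 0]
    - [[0, 0, 0], [0, 0, 0], 1]
    - [[0, 0, 0], [0, 0, 0], 1]
    - [[0, 0, 0], [0, 0, 0], 1]
    - [[0, 0, 0], [0, 0, 0], 1]
    - [[0, 0, 0], [0, 0, 0], 1]
    - [[0, 0, 0], [0, 0, 0], 1]

```text
clock: 8.65
tcp_pos: [0.497, 0.0138, 0.0572]
orientation: [[-1.0, -0.028, -0.0], [-0.028, 1.0, 0.0], [0.0, 0.0, -1.0]]
contact_force: [0.2, -0.1, -0.1]
opening: 0.0838
gripper_force: 0.0
```

Request:
apply_moves:
  deltas:
    - [[0, 0, -0.01], [0, 0, 0], 1]
    - [[0, 0, -0.02], [0, 0, 0], 1]
    - [[0, 0, -0.03], [0, 0, 0], 1]
    - [[0, 0, -0.03], [0, 0, 0], 1]
    - [[0, 0, -0.03], [0, 0, 0], 1]
    - [[0, 0, -0.02], [0, 0, 0], 1]
    - [[0, 0, -0.01], [0, 0, 0], 1]
    - [[0, 0, 0], [0, 0, 0], 1]
    - [[0, 0, 0], [0, 0, 0], 1]

```text
clock: 9.4
tcp_pos: [0.4967, 0.0139, 0.2065]
orientation: [[-1.0, -0.028, -0.001], [-0.028, 1.0, 0.0], [0.001, 0.001, -1.0]]
contact_force: [-0.9, 0.4, -1.2]
opening: 0.0853
gripper_force: 0.0
```

```bash
python3 - <<'E'
from h import *
plan([0.4968,0.0137,0.057],170)
c=ctrl.get_calibration("wrist");p,d=ctrl.get_image("wrist"); cv2.imwrite("pics/w2.png",cv2.resize(p[:,:,::-1],(800,600),interpolation=cv2.INTER_CUBIC))
np.savez("w2.npz",d=d,p=p,**c)
E
```

```text
tcp [0.4967 0.0139 0.2065] F [-0.9  0.4 -1.2] open 0.0853 t 9.4 tool x heading -178.41 J6 -108.1
tool shift [-0.0002 -0.0003  0.1495] turn z rad 0.2022
```

View pics/w2.png

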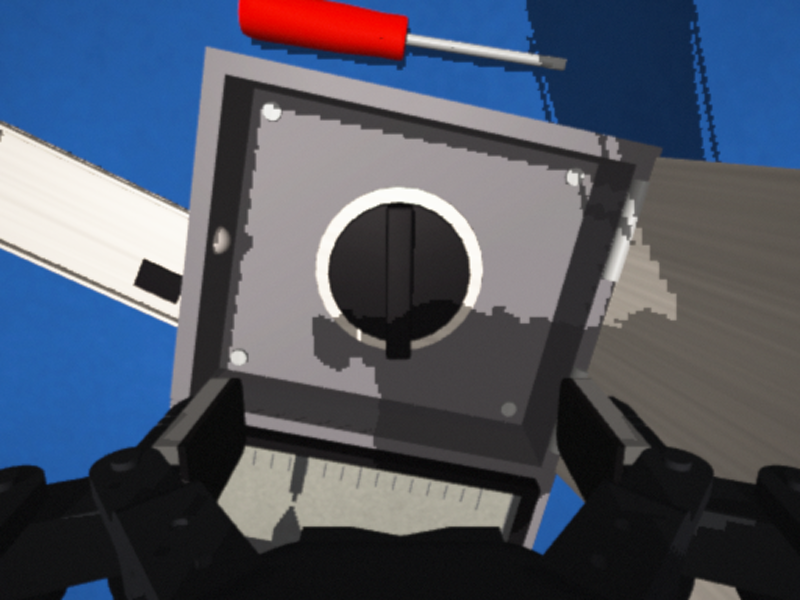

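The pointer tip is near (294,503) and the marker tip near (291,508), so they're almost in line. I'll enlarge that area.

```bash
python3 - <<'E'
import numpy as np,cv2
p=np.load("w2.npz")["p"][285:350,140:230];cv2.imwrite("pics/w2c.png",cv2.resize(p[:,:,::-1],None,fx=8,fy=8,interpolation=cv2.INTER_CUBIC))
E
```

```text
(no output)
```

View pics/w2c.png

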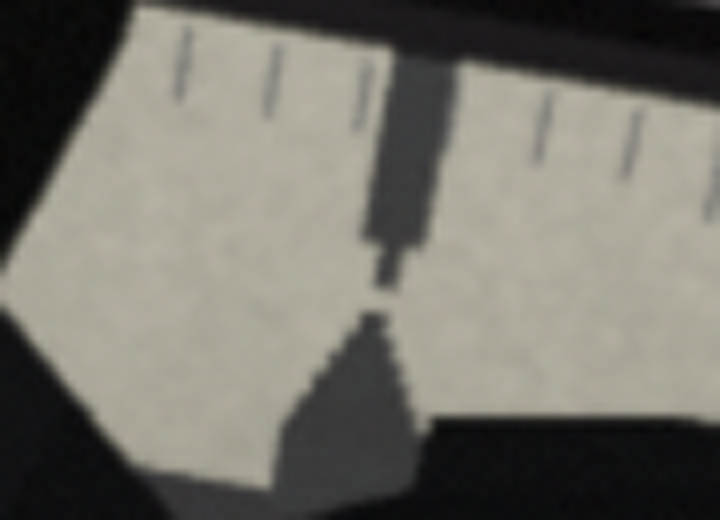

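```bash
python3 - <<'E'
from h import *
c=np.load("w2.npz");y=np.radians(-9.97);Rc=np.array([[np.cos(y),-np.sin(y)],[np.sin(y),np.cos(y)]])
for n,u,v in [("blade base",425,55),("blade mid",393,243),("tip",386,288),("mark",374,315),("mark base",347,420)]:
    print(n,(Rc.T@(ray(c,140+(u+.5)/8-.5,285+(v+.5)/8-.5,.089)[:2]-[.5326,.0072])).round(4))
E
```

```text
blade base [ 0.0686 -0.0353]
blade mid [ 0.0928 -0.0352]
tip [ 0.0988 -0.0351]
mark [ 0.1026 -0.0359]
mark base [ 0.117  -0.0369]
```

The pointer tip is at case y -35.1 mm and the marker at -35.9 mm, a difference of about 0.8 mm, well within tolerance. Next I'll bring the shut fingers over to the outer side of the cover.

Request:
apply_moves:
  deltas:
    - [[0, 0, -0.038], [0, 0, 0.1], 1]
    - [[0, 0, -0.038], [0, 0, 0.1], 0]
    - [[0, 0, -0.038], [0, 0, 0], 0]
    - [[0, 0, -0.038], [0, 0, 0], 0]
    - [[0, 0, -0.038], [0, 0, 0], 0]
    - [[0, 0.038, 0], [0, 0, 0], 0]
    - [[0, 0.038, 0], [0, 0, 0], 0]
    - [[0, 0.038, 0], [0, 0, 0], 0]
    - [[0, 0.038, 0], [0, 0, 0], 0]
    - [[0, 0.04, 0], [0, 0, 0], 0]
    - [[0, 0.04, 0], [0, 0, 0], 0]
    - [[0, 0.04, 0], [0, 0, 0], 0]

```text
clock: 10.45
tcp_pos: [0.5434, 0.2837, 0.3952]
orientation: [[-0.985, 0.171, -0.003], [0.171, 0.985, -0.002], [0.002, -0.002, -1.0]]
contact_force: [1.5, -0.0, 0.9]
opening: 0.0001
gripper_force: 0.0
```

Request:
apply_moves:
  deltas:
    - [[0, 0, 0.03], [0, 0, 0], 0]
    - [[0, 0, 0.04], [0, 0, 0], 0]
    - [[0, 0, 0.04], [0, 0, 0], 0]
    - [[0, 0, 0.02], [0, 0, 0], 0]
    - [[0, 0, 0], [0, 0, 0], 0]
    - [[0, 0, 0], [0, 0, 0], 0]

```text
clock: 10.95
tcp_pos: [0.5432, 0.2811, 0.2656]
orientation: [[-0.985, 0.171, -0.003], [0.171, 0.985, -0.003], [0.002, -0.004, -1.0]]
contact_force: [0.5, 0.2, 1.8]
opening: -0.0003
gripper_force: 0.0
```

```bash
cat >> h.py <<'E'
def case():
    y=np.radians(-9.97);Rc=np.array([[np.cos(y),-np.sin(y)],[np.sin(y),np.cos(y)]]);s=ctrl.state()
    print("case",(Rc.T@(s["tcp_pos"][:2]-[.5326,.0072])).round(4),s["tcp_pos"][2].round(4),"F",s["contact_force"].round(1),s["clock"])
E
python3 - <<'E'
from h import *
case(); plan([.5,0,.3],170.03)
p,d=ctrl.get_image("scene"); cv2.imwrite("pics/s2.png",cv2.resize(p[60:260,150:400,::-1],(800,640))[:600])
E
```

```text
case [-0.037   0.2716] 0.2656 F [0.5 0.2 1.8] 10.95
tcp [0.5432 0.2811 0.2656] F [0.5 0.2 1.8] open -0.0003 t 10.95 tool x heading 170.14 J6 -141.9
tool shift [-0.0056 -0.2845 -0.0334] turn z rad 0.0018
```

View pics/s2.png

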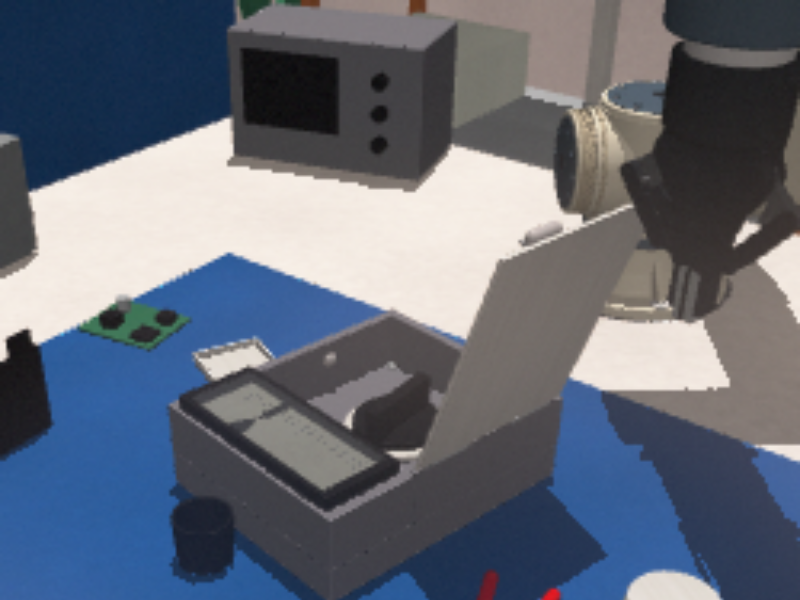

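The unit and pointer look unchanged, with the gripper outside the cover at the top right. I'll turn the gripper a quarter turn so its slim side pushes the panel.

Request:
apply_moves:
  deltas:
    - [[0, 0, 0], [0, 0, -0.12], 0]
    - [[0, 0, 0], [0, 0, -0.12], 0]
    - [[0, 0, 0], [0, 0, -0.12], 0]
    - [[0, 0, 0], [0, 0, -0.12], 0]
    - [[0, 0, 0], [0, 0, -0.12], 0]
    - [[0, 0, 0], [0, 0, -0.12], 0]
    - [[0, 0, 0], [0, 0, -0.12], 0]
    - [[0, 0, 0], [0, 0, -0.12], 0]
    - [[0, 0, 0], [0, 0, -0.12], 0]
    - [[0, 0, 0], [0, 0, -0.12], 0]
    - [[0, 0, 0], [0, 0, -0.12], 0]
    - [[0, 0, 0], [0, 0, -0.12], 0]

```text
clock: 12.0
tcp_pos: [0.5447, 0.2821, 0.27]
orientation: [[-0.293, -0.956, 0.004], [-0.956, 0.293, 0.003], [-0.004, -0.003, -1.0]]
contact_force: [0.1, -0.1, 0.9]
opening: -0.0005
gripper_force: 0.0
```

Request:
apply_moves:
  deltas:
    - [[0, 0, 0], [0, 0, -0.12], 0]
    - [[0.018, 0, 0], [0, 0, 0], 0]
    - [[0.018, 0, 0], [0, 0, 0], 0]
    - [[0.015, 0, 0], [0, 0, 0], 0]
    - [[0.015, 0, 0], [0, 0, 0], 0]
    - [[0.015, 0, 0], [0, 0, 0], 0]
    - [[0.015, 0, 0], [0, 0, 0], 0]
    - [[0, 0, 0], [0, 0, 0], 0]

```text
clock: 12.67
tcp_pos: [0.526, 0.1848, 0.2686]
orientation: [[-0.184, -0.983, 0.002], [-0.983, 0.184, 0.001], [-0.001, -0.002, -1.0]]
contact_force: [-0.6, -0.2, 0.3]
opening: -0.0003
gripper_force: 0.0
```

```bash
python3 - <<'E'
from h import *
case(); plan([.5,0,.3],-99.97)
E
```

```text
case [-0.0373  0.1738] 0.2686 F [-0.6 -0.2  0.3] 12.6667
tcp [0.526  0.1848 0.2686] F [-0.6 -0.2  0.3] open -0.0003 t 12.67 tool x heading -100.58 J6 -46.0
tool shift [ 0.1864 -0.0084 -0.0316] turn z rad -0.0107
```

Request:
apply_moves:
  deltas:
    - [[0.015, 0, 0], [0, 0, 0], 0]
    - [[0.015, 0, 0], [0, 0, 0], 0]
    - [[0.015, 0, 0], [0, 0, 0], 0]
    - [[0.014, 0, 0], [0, 0, 0], 0]
    - [[0.014, 0, 0], [0, 0, 0], 0]

```text
clock: 13.08
tcp_pos: [0.5145, 0.1154, 0.2716]
orientation: [[-0.181, -0.983, 0.009], [-0.983, 0.181, 0.003], [-0.005, -0.008, -1.0]]
contact_force: [0.5, 1.2, -0.4]
opening: 0.0
gripper_force: 0.6
```

```bash
python3 - <<'E'
from h import *
case(); p,d=ctrl.get_image("scene"); cv2.imwrite("pics/s3.png",cv2.resize(p[60:260,150:400,::-1],(750,600)))
E
```

```text
case [-0.0365  0.1034] 0.2716 F [ 0.5  1.2 -0.4] 13.0833
```

View pics/s3.png

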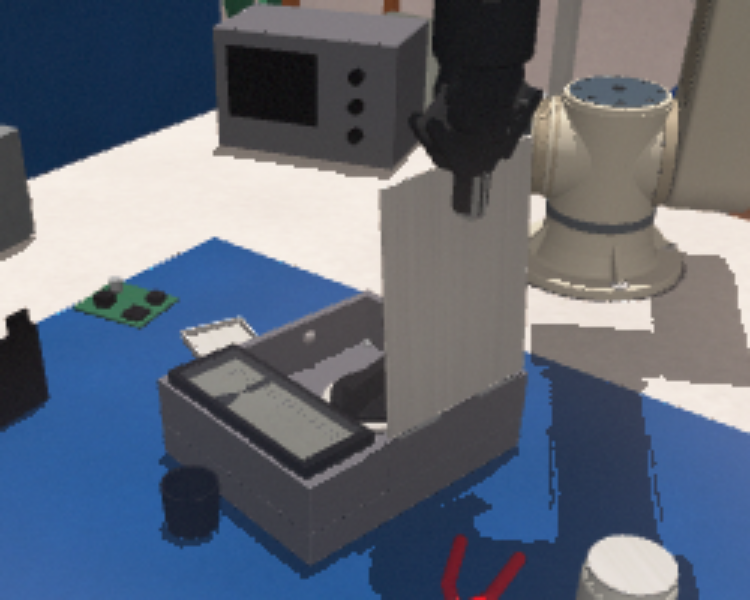

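The cover is upright and moving with the fingers, and the force is low. I'll continue along the arc.

Request:
apply_moves:
  deltas:
    - [[0.013, 0, 0.002], [0, 0, 0], 0]
    - [[0.013, 0, 0.002], [0, 0, 0], 0]
    - [[0.013, 0, 0.002], [0, 0, 0], 0]
    - [[0.013, 0, 0.002], [0, 0, 0], 0]
    - [[0.0125, 0, 0.006], [0, 0, 0], 0]
    - [[0.0125, 0, 0.006], [0, 0, 0], 0]
    - [[0.0125, 0, 0.007], [0, 0, 0], 0]
    - [[0.0125, 0, 0.008], [0, 0, 0], 0]
    - [[0.01, 0, 0.009], [0, 0, 0], 0]
    - [[0.01, 0, 0.01], [0, 0, 0], 0]
    - [[0.01, 0, 0.011], [0, 0, 0], 0]
    - [[0.01, 0, 0.011], [0, 0, 0], 0]

```text
clock: 14.13
tcp_pos: [0.4865, -0.0252, 0.19]
orientation: [[-0.182, -0.983, -0.001], [-0.983, 0.182, -0.0], [0.0, 0.001, -1.0]]
contact_force: [-0.1, 1.2, -0.2]
opening: 0.0
gripper_force: 0.2
```

Request:
apply_moves:
  deltas:
    - [[0.006, 0, 0.0125], [0, 0, 0], 0]
    - [[0.006, 0, 0.0125], [0, 0, 0], 0]
    - [[0.006, 0, 0.0125], [0, 0, 0], 0]
    - [[0.006, 0, 0.0125], [0, 0, 0], 0]
    - [[0.003, 0, 0.012], [0, 0, 0], 0]
    - [[0.002, 0, 0.01], [0, 0, 0], 0]
    - [[0, 0, 0.008], [0, 0, 0], 0]
    - [[0, 0, 0], [0, 0, 0], 0]

```text
clock: 14.8
tcp_pos: [0.4801, -0.0533, 0.1091]
orientation: [[-0.183, -0.983, -0.004], [-0.983, 0.183, -0.0], [0.001, 0.004, -1.0]]
contact_force: [1.0, -0.1, -0.0]
opening: 0.0
gripper_force: 0.0
```

```bash
python3 - <<'E'
from h import *
case()
E
```

```text
case [-0.0413 -0.0687] 0.1091 F [ 1.  -0.1 -0. ] 14.8
```

Request:
apply_moves:
  deltas:
    - [[0.002, 0, 0.004], [0, 0, 0], 0]
    - [[0.002, 0, 0.004], [0, 0, 0], 0]
    - [[0, 0, 0.004], [0, 0, 0], 0]
    - [[0, 0, 0.004], [0, 0, 0], 0]
    - [[0, 0, 0.003], [0, 0, 0], 0]
    - [[0, 0, 0], [0, 0, 0], 0]

```text
clock: 15.3
tcp_pos: [0.4814, -0.0566, 0.093]
orientation: [[-0.181, -0.983, 0.001], [-0.983, 0.181, -0.0], [0.0, -0.001, -1.0]]
contact_force: [-0.4, 0.3, 4.9]
opening: -0.0002
gripper_force: 2.8
```

Request:
apply_moves:
  deltas:
    - [[0, 0, 0.002], [0, 0, 0], 0]
    - [[0, 0, 0.002], [0, 0, 0], 0]
    - [[0, 0, 0], [0, 0, 0], 0]
    - [[0, 0, 0], [0, 0, 0], 0]

```text
clock: 15.63
tcp_pos: [0.4818, -0.0567, 0.0925]
orientation: [[-0.18, -0.984, 0.004], [-0.984, 0.18, -0.001], [0.0, -0.004, -1.0]]
contact_force: [-13.9, 5.6, 32.2]
opening: 0.0003
gripper_force: 16.3
```

The fingers stopped at z 0.0925 with 32 N, so the cover is seated. I'll lift off and check.

Request:
apply_moves:
  deltas:
    - [[0, 0, -0.004], [0, 0, 0], 0]
    - [[0, 0, -0.01], [0, 0, 0], 0]
    - [[0, 0, -0.03], [0, 0, 0], 0]
    - [[0, 0, -0.035], [0, 0, 0], 0]
    - [[0, 0, -0.035], [0, 0, 0], 0]
    - [[-0.03, 0, -0.035], [0, 0, 0], 0]
    - [[-0.03, 0, -0.035], [0, 0, 0], 0]
    - [[0, 0, 0], [0, 0, 0], 0]
    - [[0, 0, 0], [0, 0, 0], 0]

```text
clock: 16.38
tcp_pos: [0.4919, -0.0021, 0.267]
orientation: [[-0.18, -0.984, 0.004], [-0.984, 0.18, 0.001], [-0.002, -0.003, -1.0]]
contact_force: [0.9, -0.4, -1.0]
opening: 0.0001
gripper_force: 0.0
```

```bash
python3 - <<'E'
from h import *
np.set_printoptions(precision=4,suppress=True)
case(); c=ctrl.get_calibration("wrist");p,d=ctrl.get_image("wrist"); cv2.imwrite("pics/w3.png",cv2.resize(p[:,:,::-1],(800,600),interpolation=cv2.INTER_CUBIC))
np.savez("w3.npz",d=d,p=p,**c)
y=np.radians(-9.97);Rc=np.array([[np.cos(y),-np.sin(y)],[np.sin(y),np.cos(y)]])
v,u=np.mgrid[0:384:4,0:512:4];X=np.array([dep(c,a,b,d) for a,b in zip(u.ravel(),v.ravel())]);q=(X[:,:2]-[.5326,.0072])@Rc
m=(q[:,0]>-.12)&(q[:,0]<.045)&(X[:,2]<.15)&(d[v,u].ravel()>0)
for lo in np.arange(-.13,.1,.03):
    k=m&(q[:,1]>lo)&(q[:,1]<lo+.03); print(round(lo,2),k.sum(),np.median(X[k,2]) if k.any() else None)
E
```

```text
case [-0.0385 -0.0162] 0.267 F [ 0.9 -0.4 -1. ] 16.3833
-0.13 291 0.09390549387608342
-0.1 379 0.0939531931135371
-0.07 353 0.09405673769159704
-0.04 342 0.09397688785213934
-0.01 295 0.09398343556378196
0.02 279 0.09411563445530176
0.05 181 0.09392965390889757
0.08 81 0.09383070271144842
```

View pics/w3.png

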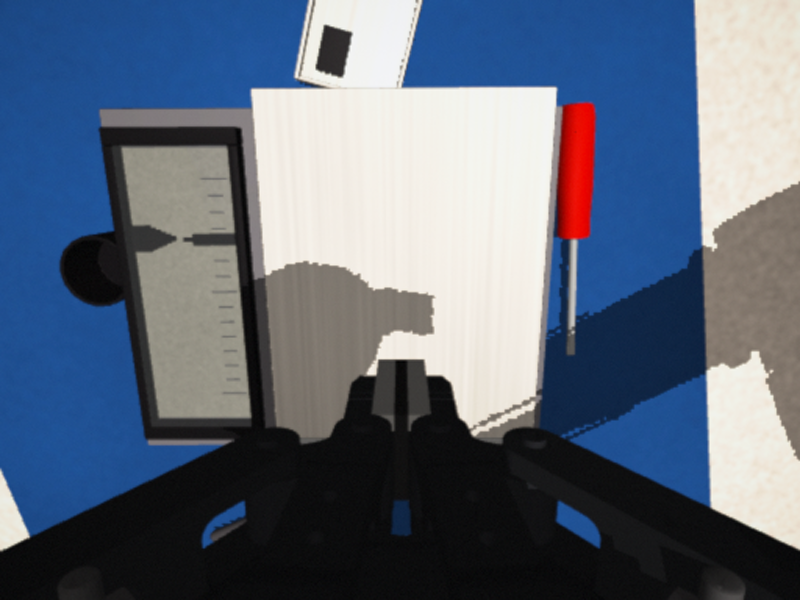

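The cover lies flat at z 0.094 from hinge to free edge, so it is shut. The marker tip (176,238) and pointer tip (185,240) are in line, and the gripper is clear of everything.

```bash
python3 -c "
from bench import ctrl; print(ctrl.job_done())"
```

```text
the job is handed in; nothing more can be done
None
```

The job is handed in. The pointer is about 0.8 mm from the marker by camera measurement (2.5 mm allowed), the cover is shut flat on its catch, no bystander was touched as far as I saw, and it took about 16.5 s; the verdict was not shown.

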